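Find the concealed catch of the battery case

TASK

One of the four like plates recessed in the top of the grey battery case is a concealed catch and the other three are solid: feel across them with the fingertips for the one that gives, and press it fully home so that the flap behind it pops up and stays up. Let the catch raise the flap without touching the flap yourself, leave everything that stands on and around the case where it is, picking up nothing, and take the hand away at the end.

Things in the scene. Friction and masses are not known exactly. Their poses are not given: they have to be found in the camera images.
- case: Low grey plastic battery case fixed to the shelf, 200 mm (its x) by 300 mm (its y), flat top 60 mm above the shelf. Origin at the centre of its underside, z up; its -x side faces the robot, turned up to 20 degrees either way. Four like plates lie in a slot in the near half of its top; a flap, flush when shut, covers x = +15 to +84 mm, y = -103 to +103 mm of the far half.
- row (a point): Middle of the row of four plates, level with their tops (58 mm above the shelf, 2 mm below the case's top). Axes as the case's. Each plate is 48 mm square; their centres lie at y = -76.5, -25.5, +25.5 and +76.5 mm from this point along the case's y. They look the same: one, in any of the four places, is the catch and sinks straight down; the others are rigid.
- catch (a joint): How far the catch plate has been pressed in, m: 0 as found (2 mm below the case's top), 0.008 fully home on its stop. It gives under about 3 to 5 N, has no return spring, and stays where it is left.
- flap (a joint): Angle of the flap, rad: 0 shut, flush with the case's top; about 0.36 when the catch is fully home. It is hinged on its far (+x) edge, 84 mm from the case's centre, and its near edge rises (24 mm in all). A linkage from the catch lifts it in proportion, 0.045 rad per mm of press, and it stays up.
- bikelight: Small steel bicycle light standing loose on the case's top at its +y end (about case x 0, y +130 mm), 32 mm across, 28 mm tall, small bracket at its side. Origin at the centre of its underside. Bystander.
- block9: Loose block battery 48 x 26 x 17 mm lying on the case's top at its -y end (about case x -20, y -130 mm). Origin at the centre of its underside. Bystander.
- jar: Amber glass jar of spent batteries, 64 mm across, 95 mm tall, loose on the shelf beyond the case's +y end. Origin at the centre of its underside. Bystander.
- bulb: Frosted reflector bulb, 63 mm across, standing on its face with the cap up, 96 mm tall, loose on the shelf beyond the case's -y end. Origin at the centre of its underside. Bystander.
- cell: Round battery cell standing on the shelf behind the case (+x side), 26 mm across, 49 mm tall, loose. Origin at the centre of its underside. Bystander.
- pot: White ceramic pot, 100 mm across at the rim, 100 mm tall, loose on the shelf to the robot's right. Origin at the centre of its underside. Bystander.
- bins_edge (a point): A point on the rim of the organiser's turning disc (120 mm from its axis, 30 mm above the shelf). The organiser stands on the robot's left: a grey turntable 250 mm across with four round bins, 115 mm tall in all; it turns freely. Bystander.

How it is judged (in metres and radians):
On the way:
1. the catch is pressed fully home (value of joint catch above 0.0065 m), for 0.1 s.
At the end, for the whole second after the job is handed in: The catch stands at least 6.5 mm in (of 8), the flap stands still and raised at least 0.28 rad, and the bicycle light, block battery, jar, bulb, cell and pot are within 15 mm, the organiser's rim within 30 mm, of where they began (value of joint catch above 0.0065 m and value of joint flap above 0.28 rad and velocity of joint flap below 0.1 rad/s and distance of each of bikelight, block9, jar, bulb, cell, pot from where it was at the start of the episode below 0.015 m and distance of bins_edge from where it was at the start of the episode below 0.03 m); the robot touches nothing.
It fails at once if the robot pushes or lifts the flap itself (over 2 N) (contact force between the arm and flap above 2 N).
It fails at once if the fingers push or lift the flap (over 2 N) (contact force between the fingers and flap above 2 N).
It fails at once if a bystander is lifted, carried or pushed more than 15 mm, or the organiser is turned more than 30 mm at its rim (distance of any of bikelight, block9, jar, bulb, cell, pot from where it was at the start of the episode above 0.015 m or distance of bins_edge from where it was at the start of the episode above 0.03 m).
It also fails if it takes over 48 s, if anything falls off the work surface, if the arm or the gripper's body presses on something with over 40 N, if the wrist force passes 120 N, or if a joint passes its speed limit or range.

ROBOT

A 6-joint arm with a two-finger parallel gripper is mounted at the origin on the work surface. World frame = base frame: x ahead of the robot, y to its left, z up, the work surface at z = 0. Lengths are in mm, angles in rad, forces in N, time in s.
With the tool pointing down it reaches from about 275 to 1000 mm from the base axis. Payload 8.4 kg.
Tool frame: the origin (TCP) lies on the mounting face of the last link; the fingertips stand 173 mm ahead of it and the grasp point (between the pads) lies 155 mm ahead of it; z points along the fingers, y is the line along which they close (so a half turn about z gives the same grasp; the last joint's range is limited). The gripper opens to 85 mm and grips with 20 to 120 N. Pads are 22 mm wide; open, the fingers measure 114 mm over their backs; the gripper's body (76 mm by 85 mm) begins 54 mm behind the grasp point. The pads swing forward as they close: fully open they stand 13 mm farther back than shut.
Start: joints at [-1.198, 0.353, 1.633, -0, 1.155, -0.002], TCP at [228.803, -581.617, 404.681] pointing down, gripper open.
Joint ranges: [-2.63, 2.63], [-0.92, 2.1], [0.06, 2.66], [-1.3, 4.44], [0, 2.69], [-3.02, 3.02]. Speed limits (rad/s): [2.22, 2.22, 2.79, 3.14, 3.14, 3.14].

INTERFACE

Orientations are given as [roll, pitch, yaw] about the fixed x, y, z axes, in that order (R = Rz(yaw) Ry(pitch) Rx(roll)).
In Python, from rig import r gives the robot as it stands.
- The arm moves only by the tool apply_moves, never from a script. Its argument "deltas" is a list of rows, each an object with "claw": the gripper command: -1 is fully open, 1 is shut, values between are in proportion; "delta_pos": the shift along the tool's x, y, z in cm, a list of three; "yaw": the turn about the tool's z in rad. In form: [{"claw": claw, "delta_pos": [tx, ty, tz], "yaw": yaw}, ...]. A call has 1 to 8 rows; each row shifts and turns the commanded pose from where the row before left it, along the tool's axes as they then stand; what a row does not reach is not made up. A row lasts 1/8 s, in which the tool goes at most 62.5 mm and 10.7 degrees, less where a joint would pass 70% of its speed; a pose out of reach is approached as far as the arm can. A call with a gripper value outside its range is refused whole. The fingers move at their own pace and stop on an object; "grip_force" is the grip in N (left out, the last holds). Time passes only in rows, so rows that do not move let the fingers close. It gives the time, the measured TCP pose, the force, the opening and the grip force at its end, in the units of the state.
- r.sense(): the state, without advancing time (a new reading comes with each control period).
- r.grab_frame(name): name is "side" or "top"; returns a dict with "img" (420x560x3 uint8, blue, green, red), "z_map" (420x560 float32, mm along the optical axis (not along the pixel's ray), 0 where there is no reading), "fx", "fy", "cx", "cy" (pixels), "eye" and "rotation" of the camera in the world. Camera axes: x right, y up, looking along -z (the intrinsics and any distortion apply to the point x, -y, -z); pixel columns grow to the right and rows downward; lengths in mm; the calibration is good to about 2 mm. A picture is of the moment at which its call begins.
- r.sign_off(): hands the job in; it is judged then, once.
The state is a dict: "clock": time; "qpos": joint angles; "qvel": joint speeds; "joint_efforts": joint torques, N m; "eef_pos": TCP position; "tcp_rot": TCP orientation; "contact_force": force on the tool from outside, world axes, zero at the start; "wrist_torque": the same for the moment, N m; "opening": opening from 0.0 (shut) to 1.0 (fully open); "grasp_force": force on a finger pad.
Only numpy, scipy, OpenCV 4.12 (cv2) and the standard library are available. Lean on these libraries where they do the work, as an engineer would, in place of code of your own. Each camera call takes 0.05 s, during which the arm holds its last target. There are 200 camera calls.

## Working session

There is one attempt and no reset: what is moved stays moved. The work goes in short steps, Python scripts to look and compute and a tool call to move; the robot and the scene stay as the last step left them, time stands still between calls to the robot, and variables do not carry over. Pictures are saved under pics/ and viewed, at most 10 in all, crops included, and the job is handed in when it is done.

Besides the shell and the picture viewer there is one more tool, called after "Request:" by a JSON object that holds its "name" and its "arguments", one argument or row to a line. apply_moves: Moves the arm, as the interface text tells. Its arguments: {"type":"object","properties":{"deltas":{"type":"array"},"grip_force":{"type":"number"}},"required":["deltas"]}

```bash
mkdir -p pics; ls; cat > h.py <<'E'
import numpy as np, cv2
from rig import r
def pts(f):
    z=f["z_map"];v,u=np.mgrid[:420,:560]
    c=np.stack([(u-f["cx"])/f["fx"]*z,-(v-f["cy"])/f["fy"]*z,-z],-1)
    return c@np.array(f["rotation"]).T+np.array(f["eye"])
E
python3 - <<'E'
from h import *
ims=[]
for n in("top","side"):
    f=r.grab_frame(n);cv2.imwrite(f"pics/{n}0.png",f["img"]);np.savez(f"{n}0.npz",img=f["img"],p=pts(f))
    print(n,f["eye"],[k for k in f])
s=r.sense();print(s)
E
```

```text
picsTraceback (most recent call last):
  File "<stdin>", line 4, in <module>
  File "h.py", line 6, in pts
    return c@np.array(f["rotation"]).T+np.array(f["eye"])
           ~~~~~~~~~~~~~~~~~~~~~~~~~~~^~~~~~~~~~~~~~~~~~~
ValueError: operands could not be broadcast together with shapes (420,560) (3,)
```

View pics/top0.png

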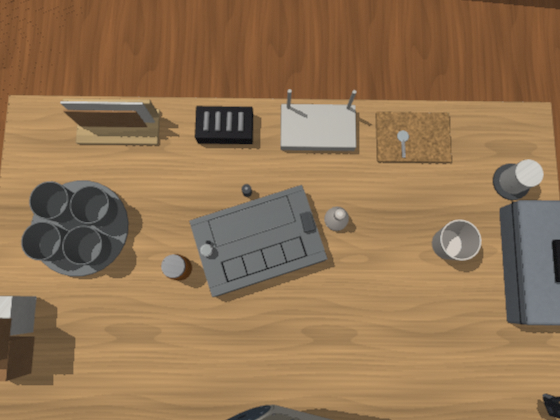

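The top view shows the case centred near pixel (258,241) with the plate row running from (233,268) to (295,250). The bike light is at (208,249), the block at (308,223), and the robot is at the bottom. Next I'll fix the rotation format.

```bash
python3 - <<'E'
from rig import r
import numpy as np
for n in("top","side"):
    f=r.grab_frame(n);print(n,f["eye"],f["rotation"],[f[k] for k in("fx","fy","cx","cy")],{k:f[k] for k in f if k not in("img","z_map")}.keys())
s=r.sense();print(s)
E
```

```text
top [ 408.1144764    11.08222342 1285.93881488] [ 0.17376413 -0.00750247 -1.56131595] [493.31824465340594, 493.31824465340594, 277.9712256956984, 210.92584784001502] dict_keys(['fx', 'fy', 'cx', 'cy', 'eye', 'rotation'])
side [ -4.46253047 660.36417344 874.4189364 ] [ 0.86225291 -0.01945452 -2.35945494] [443.39101621863836, 443.39101621863836, 276.36457085824094, 208.23675220182352] dict_keys(['fx', 'fy', 'cx', 'cy', 'eye', 'rotation'])
{'clock': 0.15, 'qpos': array([-1.19840684e+00,  3.53506053e-01,  1.63396726e+00,  7.22295238e-06,
        1.15523456e+00, -2.41848112e-03]), 'qvel': array([-1.91254019e-03, -1.25989941e-03, -4.88819570e-03,  1.60605460e-03,
        9.35947251e-05, -4.26725944e-04]), 'joint_efforts': array([ 5.28524997e-04, -6.05636859e+01, -3.42339814e+01,  9.60000898e-05,
        6.12347707e-03,  7.06502283e-05]), 'eef_pos': array([ 228.73121301, -581.4416485 ,  404.12173462]), 'tcp_rot': array([-3.14047745e+00, -9.30207746e-06,  3.74805041e-01]), 'contact_force': array([ 0.44286943,  0.65522144, -0.14668599]), 'wrist_torque': array([-0.01062086,  0.03258416, -0.02114908]), 'grasp_force': 0.0, 'opening': 0.9995525119632679}
```

```bash
cat > h.py <<'E'
import numpy as np, cv2
from scipy.spatial.transform import Rotation as R
from rig import r
def pts(f):
    z=f["z_map"];v,u=np.mgrid[:420,:560]
    c=np.stack([(u-f["cx"])/f["fx"]*z,-(v-f["cy"])/f["fy"]*z,-z],-1)
    return c@R.from_euler("xyz",f["rotation"]).as_matrix().T+np.array(f["eye"])
E
python3 - <<'E'
from h import *
for n in("top","side"):
    f=r.grab_frame(n);p=pts(f);cv2.imwrite(f"pics/{n}1.png",f["img"])
    if n=="top": cv2.imwrite("pics/crop1.png",cv2.resize(f["img"][170:310,150:360],None,fx=3.5,fy=3.5,interpolation=cv2.INTER_CUBIC))
    z=p[...,2]
    m=((z>48)&(z<70)&(np.hypot(p[...,0]-360,p[...,1]-40)<230)).astype(np.uint8)
    m=cv2.morphologyEx(m,cv2.MORPH_OPEN,np.ones((5,5)))
    k,l,st,_=cv2.connectedComponentsWithStats(m);i=1+st[1:,4].argmax()
    q=p[l==i];print(n,st[i],cv2.minAreaRect(q[:,:2].astype(np.float32)),np.median(q[:,2]))
    # tall things
    m=((z>15)&(p[...,0]>150)&(p[...,0]<750)).astype(np.uint8); m[l==i]=0
    k,l,st,_=cv2.connectedComponentsWithStats(m)
    for j in range(1,k):
        if st[j,4]>40:
            q=p[l==j];print(st[j],q.min(0).round(),q.max(0).round())
E
```

```text
top [ 201  224  125   72 5123] ((524.857421875, 46.60125732421875), (142.8713836669922, 299.63006591796875), 18.70329475402832) 59.32237476334558
[ 500  161   43   32 1004] [ 408. -653.   15.] [ 750.   11. 1286.]
[  21  180  107   96 8118] [408.  11.  22.] [ 706.  638. 1286.]
[241 184  10  12  99] [408.  11.  17.] [ 695.  100. 1286.]
[ 189  185  134   75 4078] [ 408. -107.   27.] [ 692.  228. 1286.]
[ 499  200   61  125 6908] [ 352. -683.   15.] [ 651.   11. 1286.]
[324 205  24  25 453] [ 408. -175.   15.] [ 643.   11. 1286.]
[ 432  219   50   41 1112] [ 408. -488.   15.] [ 601.   11. 1286.]
[237 238  61  39 238] [408. -46.  25.] [ 552.  106. 1286.]
[161 254  31  26 629] [408.  11.  15.] [ 512.  285. 1286.]
[221 261  16  21  62] [408.  11.  27.] [ 498.  147. 1286.]
[   0  295   34   86 2491] [218.  11.  15.] [ 408.  685. 1286.]
[542 393  18  26 328] [ 192. -538.  243.] [ 408.   11. 1286.]
[226 404 107  16 983] [171. -75. 238.] [ 408.  103. 1286.]
side [ 249  216   89   82 3984] ((523.468505859375, 47.067840576171875), (144.9425811767578, 303.46490478515625), 18.837926864624023) 57.612489536178714
[  375     0   185   300 13801] [ 150. -738.   15.] [650. 136. 717.]
[367 113  23  30 515] [ 681. -657.   16.] [ 750. -575.  100.]
[ 220  186  118  139 4947] [ 408. -166.   15.] [694. 291.  98.]
[   53   283   128   129 11897] [455. 392.  18.] [701. 640. 118.]
```

View pics/crop1.png

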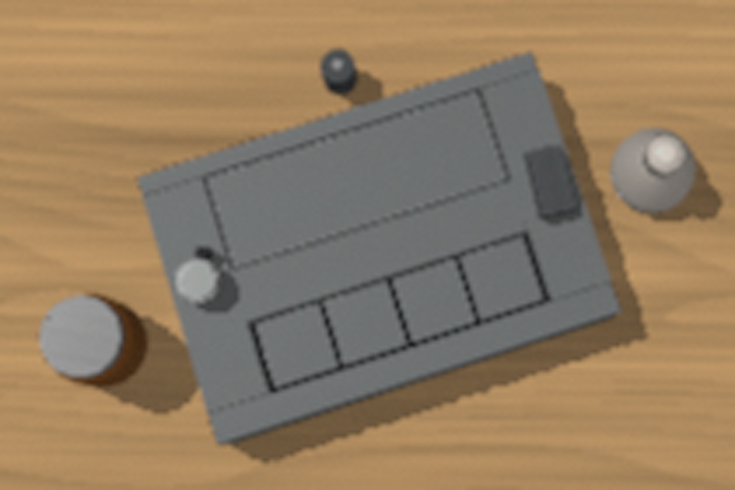

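View pics/side1.png

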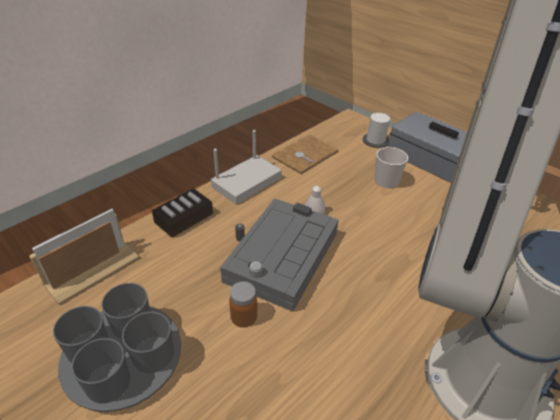

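The crop shows the plate row's corners at crop pixels (251,322), (272,390), (527,234) and (548,298). The flap lies above it, the light at (197,280) and the block at (552,185). In the side view everything around the case is upright and clear of it. I'll cast the corners onto z=58.

```bash
python3 - <<'E'
from h import *
f=r.grab_frame("top");M=R.from_euler("xyz",f["rotation"]).as_matrix()
U=np.array([[251,322],[272,390],[527,234],[548,298]],float);U=(U+.5)/3.5-.5+[150,170]
d=np.c_[(U[:,0]-f["cx"])/f["fx"],-(U[:,1]-f["cy"])/f["fy"],-np.ones(4)]@M.T
P=f["eye"]+d*((58-f["eye"][2])/d[:,2])[:,None]
print(P.round(1),P.mean(0).round(1))
y=(P[0]+P[1]-P[2]-P[3])[:2];L=np.linalg.norm(y)/2;a=np.arctan2(-y[0],y[1]);print(L,np.degrees(a))
c=P.mean(0)[:2]
for k in(-76.5,-25.5,25.5,76.5): print(k,(c+k*np.array([-np.sin(a),np.cos(a)])).round(1))
E
```

```text
[[494.5 143.1  58. ]
 [446.9 127.   58. ]
 [559.3 -52.4  58. ]
 [513.6 -67.4  58. ]] [503.6  37.5  58. ]
205.76082532904599 18.63501727192464
-76.5 [528.  -34.9]
-25.5 [511.7  13.4]
25.5 [495.5  61.7]
76.5 [479.2 110. ]
```

Request:
{"name": "apply_moves", "arguments": {
  "deltas": [
    {"claw": 1, "delta_pos": [0, 0, 0], "yaw": 0.05},
    {"claw": 1, "delta_pos": [3.27, -3.02, 0], "yaw": 0},
    {"claw": 1, "delta_pos": [3.27, -3.02, 0], "yaw": 0},
    {"claw": 1, "delta_pos": [3.27, -3.02, 0], "yaw": 0},
    {"claw": 1, "delta_pos": [3.27, -3.02, 0], "yaw": 0},
    {"claw": 1, "delta_pos": [3.27, -3.02, 0], "yaw": 0},
    {"claw": 1, "delta_pos": [3.27, -3.02, 0], "yaw": 0},
    {"claw": 1, "delta_pos": [3.27, -3.02, 0], "yaw": 0}
  ],
  "grip_force": 20
}}

```text
clock: 1.3
eef_pos: [378.8, -306.9, 404.8]
tcp_rot: [3.141, -0.0, 0.325]
contact_force: [-0.8, 0.7, 0.6]
opening: 0.002
grasp_force: 0.0
```

Request:
{"name": "apply_moves", "arguments": {
  "deltas": [
    {"claw": 1, "delta_pos": [3.27, -3.02, 0], "yaw": 0},
    {"claw": 1, "delta_pos": [3.27, -3.02, 0], "yaw": 0},
    {"claw": 1, "delta_pos": [3.27, -3.02, 0], "yaw": 0},
    {"claw": 1, "delta_pos": [3.27, -3.02, 0], "yaw": 0},
    {"claw": 1, "delta_pos": [3.27, -3.02, 0], "yaw": 0},
    {"claw": 1, "delta_pos": [3.27, -3.02, 0], "yaw": 0},
    {"claw": 1, "delta_pos": [3.27, -3.02, 0], "yaw": 0},
    {"claw": 1, "delta_pos": [0, 0, 0], "yaw": 0}
  ]
}}

```text
clock: 2.3
eef_pos: [528.8, -32.7, 404.7]
tcp_rot: [-3.141, -0.001, 0.328]
contact_force: [-0.7, -0.5, -0.6]
opening: 0.0
grasp_force: 0.0
```

Request:
{"name": "apply_moves", "arguments": {
  "deltas": [
    {"claw": 1, "delta_pos": [-0.15, 0.2, 3.3], "yaw": 0},
    {"claw": 1, "delta_pos": [0, 0, 3.3], "yaw": 0},
    {"claw": 1, "delta_pos": [0, 0, 3.3], "yaw": 0},
    {"claw": 1, "delta_pos": [0, 0, 3.3], "yaw": 0},
    {"claw": 1, "delta_pos": [0, 0, 2.5], "yaw": 0},
    {"claw": 1, "delta_pos": [0, 0, 1], "yaw": 0},
    {"claw": 1, "delta_pos": [0, 0, 0], "yaw": 0}
  ]
}}

```text
clock: 3.18
eef_pos: [526.8, -37.6, 237.6]
tcp_rot: [-3.141, 0.001, 0.324]
contact_force: [0.7, 0.4, 0.3]
opening: -0.001
grasp_force: 0.0
```

```bash
python3 - <<'E'
from h import *
for n in("top","side"):
    f=r.grab_frame(n)
    c=f["img"][170:310,150:360] if n=="top" else f["img"][150:330,180:400]
    cv2.imwrite(f"pics/{n}2.png",cv2.resize(c,None,fx=3,fy=3,interpolation=cv2.INTER_CUBIC))
E
```

```text
(no output)
```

View pics/side2.png

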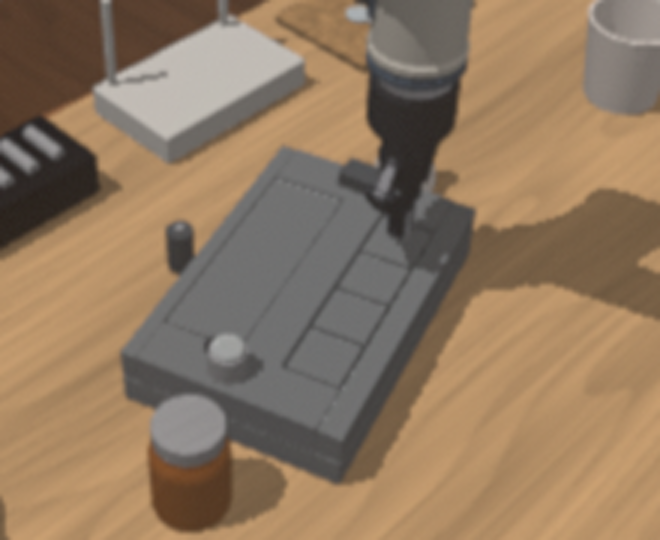

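The fingertips are over the first plate (at about (395,232) in the crop), and the block and the other bystanders are clear. I'll go down gently.

Request:
{"name": "apply_moves", "arguments": {
  "deltas": [
    {"claw": 1, "delta_pos": [0, -0.2, 0.3], "yaw": 0},
    {"claw": 1, "delta_pos": [0, 0, 0.2], "yaw": 0},
    {"claw": 1, "delta_pos": [0, 0, 0.1], "yaw": 0},
    {"claw": 1, "delta_pos": [0, 0, 0.1], "yaw": 0},
    {"claw": 1, "delta_pos": [0, 0, 0], "yaw": 0}
  ]
}}

```text
clock: 3.9
eef_pos: [526.4, -35.3, 231.5]
tcp_rot: [-3.142, -0.0, 0.325]
contact_force: [-2.8, 0.6, 11.7]
opening: 0.003
grasp_force: 5.4
```

Request:
{"name": "apply_moves", "arguments": {
  "deltas": [
    {"claw": 1, "delta_pos": [0, 0, 0.1], "yaw": 0},
    {"claw": 1, "delta_pos": [0, 0, 0], "yaw": 0}
  ]
}}

```text
clock: 4.15
eef_pos: [526.4, -35.3, 231.4]
tcp_rot: [3.142, -0.0, 0.325]
contact_force: [-7.4, 1.0, 24.4]
opening: 0.001
grasp_force: 12.0
```

The first plate is rigid: 24 N with no movement. I'll lift and move to the next one.

Request:
{"name": "apply_moves", "arguments": {
  "deltas": [
    {"claw": 1, "delta_pos": [0, 0, -1.0], "yaw": 0},
    {"claw": 1, "delta_pos": [0.1, -2.6, 0], "yaw": 0},
    {"claw": 1, "delta_pos": [0, -2.5, 0], "yaw": 0},
    {"claw": 1, "delta_pos": [0, 0, 0], "yaw": 0},
    {"claw": 1, "delta_pos": [0, 0, 0.5], "yaw": 0},
    {"claw": 1, "delta_pos": [0, 0, 0.2], "yaw": 0},
    {"claw": 1, "delta_pos": [0, 0, 0.2], "yaw": 0},
    {"claw": 1, "delta_pos": [0, 0, 0], "yaw": 0}
  ]
}}

```text
clock: 5.15
eef_pos: [511.1, 13.0, 230.5]
tcp_rot: [-3.142, 0.0, 0.324]
contact_force: [0.1, -0.6, -0.3]
opening: -0.001
grasp_force: 0.0
```

Request:
{"name": "apply_moves", "arguments": {
  "deltas": [
    {"claw": 1, "delta_pos": [0, 0, 0.1], "yaw": 0},
    {"claw": 1, "delta_pos": [0, 0, 0], "yaw": 0}
  ]
}}

```text
clock: 5.4
eef_pos: [511.0, 13.3, 229.7]
tcp_rot: [3.142, -0.0, 0.325]
contact_force: [0.8, -0.9, 0.7]
opening: 0.002
grasp_force: 0.3
```

Request:
{"name": "apply_moves", "arguments": {
  "deltas": [
    {"claw": 1, "delta_pos": [0, 0, 0.1], "yaw": 0},
    {"claw": 1, "delta_pos": [0, 0, 0.1], "yaw": 0},
    {"claw": 1, "delta_pos": [0, 0, 0], "yaw": 0}
  ]
}}

```text
clock: 5.78
eef_pos: [511.0, 13.3, 227.6]
tcp_rot: [3.141, -0.0, 0.325]
contact_force: [0.5, -1.2, 1.9]
opening: -0.002
grasp_force: 0.9
```

This plate gives, so I'll press it home.

Request:
{"name": "apply_moves", "arguments": {
  "deltas": [
    {"claw": 1, "delta_pos": [0, 0, 0.1], "yaw": 0},
    {"claw": 1, "delta_pos": [0, 0, 0.1], "yaw": 0},
    {"claw": 1, "delta_pos": [0, 0, 0.1], "yaw": 0},
    {"claw": 1, "delta_pos": [0, 0, 0], "yaw": 0}
  ]
}}

```text
clock: 6.28
eef_pos: [511.0, 13.4, 224.5]
tcp_rot: [-3.141, -0.0, 0.325]
contact_force: [-0.6, -0.1, 1.0]
opening: -0.006
grasp_force: 0.5
```

Request:
{"name": "apply_moves", "arguments": {
  "deltas": [
    {"claw": 1, "delta_pos": [0, 0, 0.1], "yaw": 0},
    {"claw": 1, "delta_pos": [0, 0, 0.1], "yaw": 0},
    {"claw": 1, "delta_pos": [0, 0, 0], "yaw": 0}
  ]
}}

```text
clock: 6.65
eef_pos: [511.1, 13.4, 223.4]
tcp_rot: [-3.142, -0.0, 0.325]
contact_force: [-3.7, -1.1, 13.5]
opening: -0.003
grasp_force: 6.8
```

On the stop: 8 mm down, with the force rising. I'll push slightly more, hold, then retract straight up.

Request:
{"name": "apply_moves", "arguments": {
  "deltas": [
    {"claw": 1, "delta_pos": [0, 0, 0.1], "yaw": 0},
    {"claw": 1, "delta_pos": [0, 0, 0], "yaw": 0},
    {"claw": 1, "delta_pos": [0, 0, 0], "yaw": 0}
  ]
}}

```text
clock: 7.02
eef_pos: [511.1, 13.4, 223.2]
tcp_rot: [3.142, -0.0, 0.325]
contact_force: [-6.7, -1.5, 26.4]
opening: 0.003
grasp_force: 13.2
```

Request:
{"name": "apply_moves", "arguments": {
  "deltas": [
    {"claw": 1, "delta_pos": [0, 0, -0.5], "yaw": 0},
    {"claw": 1, "delta_pos": [0, 0, -2], "yaw": 0},
    {"claw": 1, "delta_pos": [0, 0, -3], "yaw": 0},
    {"claw": 1, "delta_pos": [0, 0, -4], "yaw": 0},
    {"claw": 1, "delta_pos": [-3, 0, -4], "yaw": 0},
    {"claw": 1, "delta_pos": [-4, 0, -3], "yaw": 0},
    {"claw": 1, "delta_pos": [-4, 0, 0], "yaw": 0},
    {"claw": 1, "delta_pos": [0, 0, 0], "yaw": 0}
  ]
}}

```text
clock: 8.02
eef_pos: [404.5, -22.1, 386.6]
tcp_rot: [-3.141, 0.001, 0.324]
contact_force: [0.8, 0.6, 0.1]
opening: 0.001
grasp_force: 0.0
```

```bash
python3 - <<'E'
from h import *
f=r.grab_frame("side")
cv2.imwrite("pics/side3.png",cv2.resize(f["img"][150:330,180:400],None,fx=3,fy=3,interpolation=cv2.INTER_CUBIC))
p=pts(f);a=np.radians(18.64);ex=np.array([np.cos(a),np.sin(a)]);ey=np.array([-np.sin(a),np.cos(a)])
d=p[...,:2]-np.array([503.6,37.5]);x=d@ex;y=d@ey
for x0 in range(40,130,10):
    m=(abs(x-x0)<4)&(abs(y-40)<50)&(p[...,2]<120);print(x0,np.median(p[...,2][m]).round(1))
for k in(-76.5,-25.5,25.5,76.5):
    m=(abs(x)<15)&(abs(y-k)<15)&(p[...,2]<120);print(k,np.median(p[...,2][m]).round(1))
print(r.sense()["eef_pos"])
E
```

```text
40 58.3
50 58.3
60 58.5
70 81.6
80 45.0
90 74.6
100 71.5
110 67.1
120 63.7
-76.5 56.4
-25.5 48.5
25.5 56.6
76.5 56.2
[405.99958816 -21.88004184 386.7518584 ]
```

View pics/side3.png

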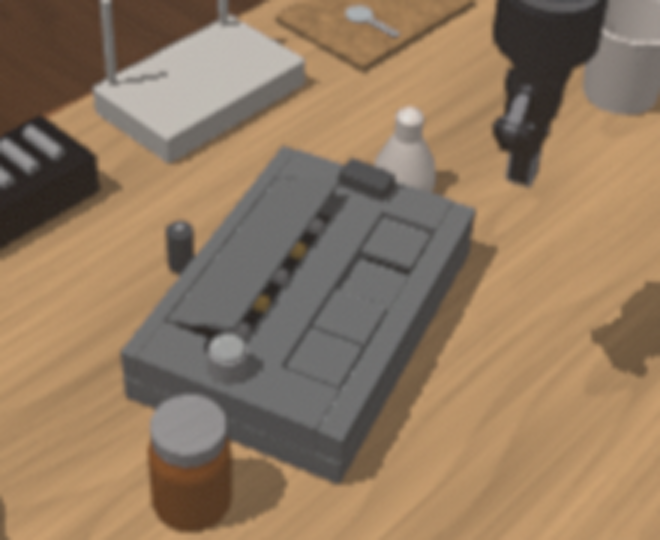

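The flap is up, with its open edge running from about (240,330) to (335,205) and about 24 mm of rise. The second plate sits 8 mm lower than the others, the bystanders are in place and the hand is clear.

```bash
python3 -c "
from rig import r
print(r.sign_off())"
```

```text
the job is handed in; nothing more can be done
None
```

I found the catch at y = −25.5 mm and pressed it about 8 mm down onto its stop; the flap is up about 24 mm, nothing else was moved, the hand is clear, and the job is handed in (no verdict came back).

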